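# Clamp a phone chassis in its service jig and scan the jig's label

## Task

Clamp the phone chassis for repair: lay the loose metal frame, handle up, flat into the rimmed pocket of the black jig over the chassis, and turn both steel turnbuttons square across it so that it is locked in; a turnbutton that stands over the pocket has to be swung out of the way first. Then book the jig in: pick up the barcode scanner, hold it steady for about a second with its window aimed at the middle of the jig's barcode label from roughly 10 cm, and lay the scanner back along the middle of its rubber pad, the right way up. Leave the other things on the bench where they are.

Things in the scene. Friction and masses are not known exactly. Their poses are not given: they have to be found in the camera images.
- carrier: The jig, fixed: black plate 12 mm thick, x from -70 to +100, y from -130 to +130 mm. Origin: centre of the pocket, on the bench surface; z up. A rim 8 mm wide, top at z = 20 mm, encloses the pocket: 117 mm (x) by 147 mm (y), floor at z = 12 mm, the phone chassis flush in the floor. The label lies on the plate at its +x side, a turnbutton stands at each y end.
- frame: Loose flat aluminium frame, 110 (x) x 140 (y) x 12 mm, with a middle rib along y, 0.3 kg; same either way round. Origin: centre of its underside, z up. Its black bridge handle runs along y over the middle: 84 mm long, 14 mm wide, 34 to 48 mm above the underside, a post at each end (60 mm clear between). In place: origin at (0, 0, 12 mm) of the jig, y along the jig's y.
- frame_handle (a point): Middle of the frame's handle bar, 41 mm above the frame's underside.
- turn_l (a joint): Angle of the turnbutton at the jig's +y end, rad: 0 (stop) = nose square across the pocket's edge, locked; grows counter-clockwise seen from above; at 1.57 the nose points along the jig's +x and is clear of the pocket (clear above about 1.4); stop at 1.75. Stiff enough to stay where it is left (0.06 N m).
- turn_r (a joint): The same for the turnbutton at the jig's -y end: 0 = nose square across the pocket's edge, locked; grows counter-clockwise seen from above; at 1.57 its nose points along the jig's -x, clear of the pocket.
- turn_l_grip (a point): On the +y turnbutton's pivot axis, at jig (0, 98, 51 mm), inside its grip fin. Axes turn with it: x along the nose, z up. A flat steel bar 70 x 22 x 7 mm (nose to x = 48, tail to x = -22 mm; underside at z = 27 mm, 3 mm above the seated frame) carries an upright fin 44 mm long (along x), 12 mm thick, top at z = 62 mm, centred on the pivot.
- turn_r_grip (a point): The same for the -y turnbutton, at jig (0, -98, 51 mm).
- label (a point): Centre of the barcode label on the jig, at jig (83, 0, 12.5 mm): white with black bars, 28 mm (x) x 64 mm (y), facing up.
- scanner: Handheld scanner, grey, 151 mm long, lying on its pad, 0.2 kg. Origin on its underside, x towards the head, z up. Handle 34 mm wide, 30 mm high, from x = -95 to +20 mm; head 60 mm wide, 40 mm high, from x = 20 to 86 mm.
- scanner_grip (a point): Point to hold the scanner, in its handle: (-10, 0, 18 mm) in its frame, near the centre of mass.
- window (a point): Centre of the scanner's window, at (75.5, 0, 10.5 mm) of the scanner. Its z axis is the line of sight: 45 degrees below the scanner's +x axis when it is level.
- pad: Rubber rest pad, fixed: 200 (x) x 85 (y) x 4 mm, the scanner lies along it. Origin: centre of its underside on the bench.
- flux_jar: Bystander: closed jar, 42 mm across, 45 mm high, beyond the jig. Origin under its centre.
- screwdriver: Bystander: black screwdriver, 160 mm long, lying near the jig's robot side. Origin under its middle.
- dropper: Bystander: small bottle, 36 mm across, 75 mm high, in front of the scanner's nose.
- tin: Bystander: round steel tin, 48 mm across, 35 mm high, beside the frame's starting place.
- spool: Bystander: grey flanged spool standing upright, 52 mm across, 38 mm high, beside the frame's starting place.
Things that resemble listed ones, but are neither listed nor needed, are in the scene too. What is shaped like the scanner but orange is not meant.

How it is judged:
On the way, in this order (a step that is already met when the one before it is completed fails the run):
1. the frame lies flat in the jig's pocket (x of frame in the frame of carrier between -0.006 and 0.006 m and y of frame in the frame of carrier between -0.006 and 0.006 m and z of frame in the frame of carrier between 0.008 and 0.0145 m and angle between the y axis of frame and the y axis of carrier, either way round below 0.09 rad and angle between the z axis of frame and the z axis of carrier, either way round below 0.03 rad), for 0.2 s.
2. both turnbuttons stand square across the seated frame (all of step 1 and value of joint each of turn_l, turn_r below 0.2 rad), for 0.2 s.
3. the held scanner is aimed steadily at the label from 50 to 160 mm for 0.7 s (x of label in the frame of window between -0.013 and 0.013 m and y of label in the frame of window between -0.013 and 0.013 m and z of label in the frame of window between 0.05 and 0.16 m and linear speed of scanner below 0.03 m/s and angular speed of scanner below 0.2 rad/s and contact force between the fingers and scanner above 0.5 N), for 0.7 s.
At the end, for the whole second after the job is handed in: The frame lies flat in the pocket (within 6 mm of its centre and 5 degrees of square), both turnbuttons are within 0.2 rad of square across it, and the scanner lies at rest, right way up on its pad (origin within 45 mm of the pad's centre, along it within 0.5 rad) (all of step 2 and linear speed of each of frame, scanner below 0.01 m/s and horizontal distance between scanner and pad below 0.045 m and angle between the x axis of scanner and the x axis of pad, either way round below 0.5 rad and height (world z) of scanner below 0.009 m and angle between scanner's own z axis and vertical below 0.1 rad); the robot touches nothing.
It fails at once if a bystander is moved more than 20 mm (distance of any of flux_jar, screwdriver, dropper, tin, spool from where it was at the start of the episode above 0.02 m).
It also fails if it takes over 72 s, if anything falls off the work surface, if the arm or the gripper's body presses on something with over 40 N, if the wrist force passes 120 N, or if a joint passes its speed limit or range.

## Robot

A 7-joint arm with a two-finger parallel gripper is mounted at the origin on the work surface. World frame = base frame: x ahead of the robot, y to its left, z up, the work surface at z = 0. Lengths are in m, angles in rad, forces in N, time in s.
With the tool pointing down it reaches from about 0.425 to 1.025 m from the base axis. Payload 9.4 kg.
Tool frame: the origin (TCP) lies at the very end of the fingers, on their centre line; the grasp point (between the pads) lies 19 mm behind it; z points along the fingers, y is the line along which they close (so a half turn about z gives the same grasp; the last joint's range is limited). The gripper opens to 93 mm and grips with 3 to 60 N. Pads are 15 mm wide; open, the fingers measure 128 mm over their backs; the gripper's body (75 mm by 188 mm) begins 65 mm behind the grasp point.
Start: joints at [-1.287, 0.599, -0.003, 1.599, 0.002, 0.943, -0.08], TCP at [0.256, 0.678, 0.219] pointing down, gripper open.
Joint ranges: [-2.57, 2.57], [-0.35, 1.97], [-1.29, 1.29], [0.11, 2.56], [-1.05, 4.19], [0.11, 1.86], [-2.63, 2.63]. Speed limits (rad/s): [2.22, 2.22, 3.01, 3.01, 3.14, 3.14, 3.14].

## Interface

Orientations are given as [roll, pitch, yaw] about the fixed x, y, z axes, in that order (R = Rz(yaw) Ry(pitch) Rx(roll)).
In Python, from workcell import robot, vision gives the robot as it stands.
- The arm moves only by the tool arm_command, never from a script. Its argument "targets" is text: rows parted by semicolons, each of 7 numbers parted by spaces: the shift along the tool's x, y, z scaled (see below), then the turn, a rotation vector about the tool's x, y, z scaled (see below), then the opening, from -1 (shut) to 1 (fully open). In form: dx dy dz wx wy wz gripper; .... A call has 1 to 5 rows; each row shifts and turns the commanded pose from where the row before left it, along the tool's axes as they then stand; what a row does not reach is not made up. The controller multiplies each number of a shift by 0.5 m and each number of a turn by 8 degrees. A row lasts 1/10 s, in which the tool goes at most 50 mm and 8.59 degrees, less where a joint would pass 70% of its speed; a pose out of reach is approached as far as the arm can. A call with a number of a shift or a turn outside -1 to 1 is refused whole. A call with a gripper value outside its range is refused whole. The fingers move at their own pace and stop on an object; the grip force is fixed at half the most. Time passes only in rows, so rows that do not move let the fingers close. It gives the time, the measured TCP pose, the force, the opening and the grip force at its end, in the units of the state.
- robot.get_obs(): the state, without advancing time (a new reading comes with each control period).
- vision.read_camera(name): name is "scene" or "top" or "wrist"; returns (picture, depth): 480x640x3 uint8, blue, green, red; 480x640 float32, m along the optical axis (not along the pixel's ray), 0 where there is no reading.
- vision.camera_info(name): a dict with "intrinsics" (3x3 intrinsics, pixels), "camera_from_world" (4x4, takes a point from world to camera coordinates); the wrist camera has in their place "tool_from_camera" (4x4, takes a point from camera to tool coordinates, whose origin is the TCP and whose axes are the flange's). Camera axes: x right, y down, z forward; pixel columns grow to the right and rows downward; lengths in m; the calibration is good to about 2 mm. A picture is of the moment at which its call begins: read the wrist's pose just before it. camera_info takes no time and is no camera call.
- robot.finish_job(): hands the job in; it is judged then, once.
The state is a dict: "time_s": time; "joint_pos": joint angles; "dq": joint speeds; "joint_efforts": joint torques, N m; "position": TCP position; "orientation": TCP orientation; "ft_force": force on the tool from outside, world axes, zero at the start; "torque": the same for the moment, N m; "width": finger opening in m; "finger_force": force on a finger pad.
Only numpy, scipy, OpenCV 4.12 (cv2) and the standard library are available. Lean on these libraries where they do the work, as an engineer would, in place of code of your own. Each camera call takes 0.05 s, during which the arm holds its last target. There are 200 camera calls.

## Working session

There is one attempt and no reset: what is moved stays moved. The work goes in short steps, Python scripts to look and compute and a tool call to move; the robot and the scene stay as the last step left them, time stands still between calls to the robot, and variables do not carry over. Pictures are saved under pics/ and viewed, at most 10 in all, crops included, and the job is handed in when it is done.

Besides the shell and the picture viewer there is one more tool, called as name(argument=value, ...) on one line, values as JSON. arm_command: Moves the arm, as the interface text tells. Its arguments: {"type":"object","properties":{"targets":{"type":"string"}},"required":["targets"]}

```bash
ls; mkdir -p pics; cat > h.py <<'E'
import numpy as np, cv2
from workcell import robot, vision
from scipy.spatial.transform import Rotation as R
def cam(n):
    o=robot.get_obs(); p,d=vision.read_camera(n); i=vision.camera_info(n); K=np.array(i["intrinsics"])
    if n=="wrist":
        T=np.eye(4);T[:3,:3]=R.from_euler("xyz",o["orientation"]).as_matrix();T[:3,3]=o["position"]
        W=T@np.array(i["tool_from_camera"])
    else: W=np.linalg.inv(np.array(i["camera_from_world"]))
    return p,d,K,W
def ray(K,W,uv,z):
    uv=np.atleast_2d(np.array(uv,float)); r=np.c_[uv,np.ones(len(uv))]@np.linalg.inv(K).T@W[:3,:3].T
    return W[:3,3]+r*((z-W[2,3])/r[:,2])[:,None]
def cloud(d,K,W):
    v,u=np.mgrid[0:480,0:640]; r=np.stack([u,v,np.ones_like(u)],-1)@np.linalg.inv(K).T*d[...,None]
    return r@W[:3,:3].T+W[:3,3]
E
python3 - <<'E'
from h import *
for n in("top","scene"):
    p,d,K,W=cam(n); cv2.imwrite(f"pics/{n}0.png",p); np.savez(f"{n}0.npz",p=p,d=d,K=K,W=W); print(n,W.round(3).tolist(),K[0,0])
o=robot.get_obs(); print(o)
E
```

```text
pics
top [[0.019, -0.996, 0.085, 0.408], [-1.0, -0.021, -0.018, 0.026], [0.019, -0.084, -0.996, 1.095], [0.0, 0.0, 0.0, 1.0]] 503.6152897584792
scene [[0.565, 0.604, -0.562, 1.035], [0.825, -0.4, 0.4, -0.358], [0.016, -0.689, -0.724, 0.767], [0.0, 0.0, 0.0, 1.0]] 514.3252526013124
{'time_s': 0.1, 'joint_pos': array([-1.28671698,  0.6000383 , -0.00251878,  1.60006744,  0.00182573,
        0.94288705, -0.07980796]), 'dq': array([-0.00010538, -0.00274679,  0.00027987, -0.00122484,  0.00049944,
        0.00137917,  0.00128958]), 'joint_efforts': array([ 5.84812980e-03, -7.66551232e+01,  1.50268648e+00, -2.52936280e+01,
       -5.22441755e-02,  1.36347162e-02,  1.08444665e-04]), 'position': array([0.25580606, 0.67789816, 0.21784534]), 'orientation': array([-3.14020346e+00,  1.64972248e-04,  2.78085881e+00]), 'ft_force': array([-0.61110253, -0.55792093,  0.11814516]), 'torque': array([-0.01222182,  0.00275367, -0.00503265]), 'finger_force': 0.0, 'width': 0.09349020840824346}
```

View pics/top0.png

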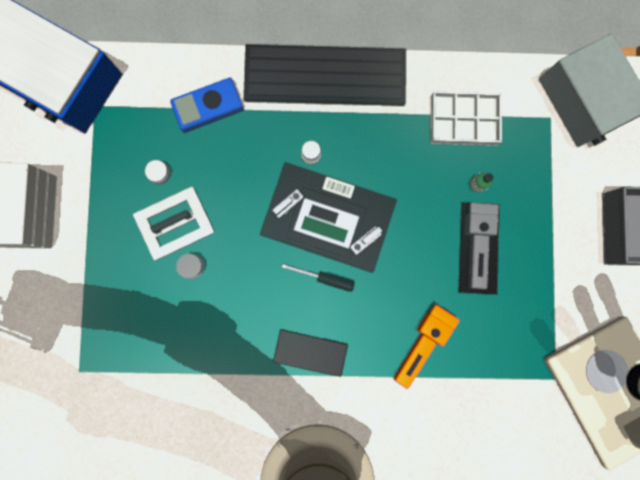

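View pics/scene0.png

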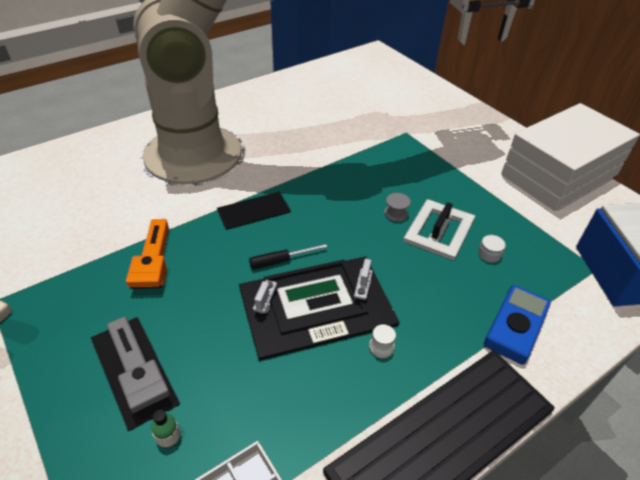

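The top view shows the white frame at (173,223) between the tin (157,171) and spool (190,265). The jig is at (328,218), with the label at (338,187) and turnbuttons at (288,203) and (367,239). Two things are scanner-shaped: grey at (480,245) on a black pad and orange at (427,345). The grey one fits the description. The empty dark rectangle at (311,352) is a pad lookalike.

```bash
python3 - <<'E'
from h import *
D=np.load("top0.npz");p,d,K,W=D["p"],D["d"],D["K"],D["W"];P=cloud(d,K,W)
def rect(m,box,z,name):
    x0,y0,x1,y1=box; mm=np.zeros_like(m,np.uint8); mm[y0:y1,x0:x1]=m[y0:y1,x0:x1]*255
    c=max(cv2.findContours(mm,0,2)[0],key=cv2.contourArea); b=cv2.boxPoints(cv2.minAreaRect(c)); w=ray(K,W,b,z)
    e1,e2=w[1]-w[0],w[2]-w[1]; L=e1 if np.linalg.norm(e1)>np.linalg.norm(e2) else e2
    print(name,w.mean(0).round(4),"sizes",np.linalg.norm(e1).round(3),np.linalg.norm(e2).round(3),"long yaw",np.arctan2(L[1],L[0]).round(3))
hsv=cv2.cvtColor(p,cv2.COLOR_BGR2HSV); g=(hsv[...,1]>120)&(hsv[...,0]>70)&(hsv[...,0]<95)
rect(~g,(245,158,405,275),.012,"jig"); rect(~g,(452,198,505,300),.004,"pad")
w=(hsv[...,2]>150)&(hsv[...,1]<60)
rect(w,(130,183,218,262),.012,"frame"); rect(w,(320,175,360,199),.0125,"label")
H=P[...,2]
def pca(lo,hi,box,n):
    x0,y0,x1,y1=box; Q=P[y0:y1,x0:x1].reshape(-1,3); Q=Q[(Q[:,2]>lo)&(Q[:,2]<hi)]
    if len(Q)<5: print(n,len(Q)); return
    u,s,v=np.linalg.svd(Q[:,:2]-Q[:,:2].mean(0),full_matrices=False); t=(Q[:,:2]-Q[:,:2].mean(0))@v.T
    print(n,len(Q),Q.mean(0).round(4),"yaw",np.arctan2(v[0,1],v[0,0]).round(3),"ext",np.ptp(t,axis=0).round(3), "mid",(Q[:,:2].mean(0)+(t.max(0)+t.min(0))/2@v).round(4))
pca(.040,.055,(130,183,218,262),"handle")
pca(.05,.07,(265,180,310,225),"fin_l");pca(.028,.05,(265,180,310,225),"bar_l")
pca(.05,.07,(345,215,395,262),"fin_r");pca(.028,.05,(345,215,395,262),"bar_r")
pca(.026,.037,(455,200,505,300),"sc_handle");pca(.039,.055,(455,200,505,300),"sc_head")
for n,(x0,y0,x1,y1) in dict(tin=(140,155,172,186),spool=(172,250,208,280),dropper=(468,168,498,194),jar=(298,138,325,165)).items():
    Q=P[y0:y1,x0:x1].reshape(-1,3);Q=Q[Q[:,2]>.02];print(n,Q.mean(0).round(3),Q[:,2].max().round(3))
a=cv2.resize(p[155:280,240:410],None,fx=4.4,fy=4.4,interpolation=2); cv2.imwrite("pics/crop.png",a)
E
```

```text
jig [ 0.5619 -0.0138  0.012 ] sizes 0.17 0.261 long yaw -1.874
pad [ 0.5021 -0.3448  0.004 ] sizes 0.199 0.084 long yaw -0.036
frame [0.5396 0.3203 0.012 ] sizes 0.143 0.114 long yaw -1.097
label [ 0.6263 -0.0343  0.0125] sizes 0.029 0.066 long yaw -1.874
handle 331 [0.5322 0.3154 0.0471] yaw -2.608 ext [0.109 0.084] mid [0.4997 0.2964]
fin_l 136 [0.5751 0.0834 0.0613] yaw 2.312 ext [0.044 0.012] mid [0.576  0.0837]
bar_l 205 [0.5867 0.0667 0.0356] yaw 2.421 ext [0.07  0.029] mid [0.5843 0.0741]
fin_r 125 [ 0.5168 -0.1024  0.0619] yaw 2.257 ext [0.044 0.012] mid [ 0.5172 -0.1027]
bar_r 227 [ 0.504  -0.0874  0.035 ] yaw 2.252 ext [0.07  0.022] mid [ 0.509 -0.093]
sc_handle 824 [ 0.4741 -0.3347  0.0334] yaw -3.112 ext [0.179 0.054] mid [ 0.5025 -0.3382]
sc_head 889 [ 0.5567 -0.3412  0.0442] yaw 3.082 ext [0.166 0.061] mid [ 0.51   -0.3393]
tin [0.643 0.348 0.052] 1.095
spool [0.447 0.274 0.049] 1.095
dropper [ 0.637 -0.335  0.058] 1.095
jar [0.693 0.027 0.058] 1.095
```

View pics/crop.png

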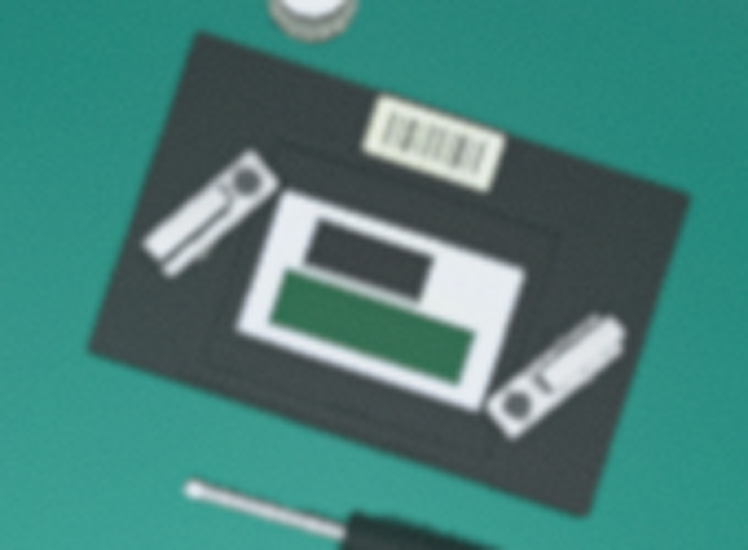

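The crop shows both nose holes on the pocket side, at about (245,180) for turn_l and (517,405) for turn_r. Both noses therefore stand over the pocket, at q≈1.04 and q≈0.99, and both must be swung out. The fins, label and plate agree with the jig geometry to about 1 mm: origin ≈ (0.547, -0.009), yaw -0.303.

```bash
cat >> h.py <<'E'
J0=np.array([.5470,-.0094]);JY=-.303
def jig(x,y,z):
    c,s=np.cos(JY),np.sin(JY); return np.array([J0[0]+c*x-s*y,J0[1]+s*x+c*y,z])
def delta(pos,yaw,pos0=None,yaw0=None):
    """totals in units: shift in present tool axes, then turn about tool z (tool kept pointing down)"""
    o=robot.get_obs(); p=o["position"] if pos0 is None else np.array(pos0)
    M=R.from_euler("xyz",o["orientation"]) if yaw0 is None else R.from_euler("xyz",[np.pi,0,yaw0])
    rv=(M.inv()*R.from_euler("xyz",[np.pi,0,yaw])).as_rotvec()
    print("shift",(M.inv().apply(np.array(pos)-p)/.5).round(3),"turn",(np.degrees(rv)/8).round(2))
E
python3 - <<'E'
from h import *
L=jig(0,.098,.12);Rr=jig(0,-.098,.1);print(L,Rr)
delta(L,2.312)
E
```

```text
[0.57624172 0.08413567 0.12      ] [ 0.51775828 -0.10293567  0.1       ]
shift [-1.019 -0.885  0.197] turn [-0.01  0.    3.36]
```

arm_command(targets="-.068 -.059 .008 0 0 0 1;-.068 -.059 .008 0 0 0 1;-.068 -.059 .008 0 0 0 1;-.068 -.059 .008 0 0 0 1;-.068 -.059 .008 0 0 0 1")

```text
time_s: 0.6
position: [0.3634, 0.4785, 0.1982]
orientation: [-3.141, 0.0, 2.781]
ft_force: [0.5, -0.4, -0.9]
width: 0.0929
finger_force: 0.0
```

arm_command(targets="-.068 -.059 .016 0 0 0 1;-.068 -.059 .016 0 0 0 1;-.068 -.059 .016 0 0 0 1;-.068 -.059 .016 0 0 0 1;-.068 -.059 .016 0 0 0 1")

```text
time_s: 1.1
position: [0.4704, 0.2806, 0.1582]
orientation: [-3.141, -0.0, 2.781]
ft_force: [0.5, 0.5, 0.6]
width: 0.0932
finger_force: 0.0
```

arm_command(targets="-.068 -.059 .014 0 0 0 1;-.068 -.059 .014 0 0 0 1;-.068 -.059 .014 0 0 0 1;-.068 -.059 .014 0 0 0 1;-.068 -.059 .014 0 0 0 1")

```text
time_s: 1.6
position: [0.5775, 0.0825, 0.1231]
orientation: [-3.141, -0.0, 2.781]
ft_force: [0.2, 0.3, -0.5]
width: 0.0928
finger_force: 0.0
```

arm_command(targets="0 0 0 0 0 .9 0;0 0 0 0 0 .9 -.2;0 0 0 0 0 .9 -.2;0 0 0 0 0 .66 -.2;0 0 0 0 0 0 -.2")

```text
time_s: 2.1
position: [0.5767, 0.0844, 0.1234]
orientation: [-3.141, -0.0, 2.311]
ft_force: [-0.2, -0.0, -0.3]
width: 0.0574
finger_force: 0.0
```

```bash
python3 - <<'E'
from h import *
p,d,K,W=cam("wrist"); cv2.imwrite("pics/w1.png",p); np.savez("w1.npz",p=p,d=d,K=K,W=W)
delta(jig(0,.098,.040),2.312)
P=cloud(d,K,W); Q=P.reshape(-1,3)
for n,y in(("L",.098),("R",-.098)):
    q=Q[(Q[:,2]>.055)&(Q[:,2]<.068)&(np.hypot(*(Q[:,:2]-jig(0,y,0)[:2]).T)<.04)]
    if len(q)>20:
        a=cv2.minAreaRect(q[:,:2].astype(np.float32)*1000);print(n,len(q),a,q[:,2].mean())
E
```

```text
shift [ 0.    -0.001  0.167] turn [-0.    0.    0.01]
L 1412 ((576.5635375976562, 84.70256042480469), (12.011314392089844, 43.890052795410156), 42.01958084106445) 0.06114074817274199
```

arm_command(targets="0 -.001 .085 0 0 0 -.4;0 0 .082 0 0 0 -.4;0 0 0 0 0 0 -1;0 0 0 0 0 0 -1;0 0 0 0 0 0 -1")

```text
time_s: 2.65
position: [0.5775, 0.0839, 0.0418]
orientation: [3.14, 0.001, 2.312]
ft_force: [-0.2, 0.3, 0.6]
width: 0.0136
finger_force: 0.0
```

arm_command(targets="0 0 0 0 0 0 -1;0 0 0 0 0 0 -1;0 0 0 0 0 0 -1")

```text
time_s: 2.95
position: [0.5776, 0.084, 0.0419]
orientation: [3.139, 0.002, 2.312]
ft_force: [-1.2, -0.0, 9.2]
width: 0.0122
finger_force: 30.0
```

arm_command(targets="0 0 0 0 0 -.82 -1;0 0 0 0 0 -.82 -1;0 0 0 0 0 -.82 -1;0 0 0 0 0 -.82 -1;0 0 0 0 0 -.82 -1")

```text
time_s: 3.45
position: [0.5779, 0.0845, 0.0419]
orientation: [3.14, 0.003, 2.889]
ft_force: [-0.4, 1.2, 7.0]
width: 0.0115
finger_force: 30.0
```

arm_command(targets="0 0 0 0 0 0 -1;0 0 0 0 0 0 -.3;0 0 0 0 0 0 -.3;0 0 -.07 0 0 0 -.3;0 0 -.07 0 0 0 -.3")

```text
time_s: 3.95
position: [0.5756, 0.0838, 0.1102]
orientation: [-3.14, -0.002, 2.884]
ft_force: [0.1, 0.3, -0.6]
width: 0.0325
finger_force: 0.0
```

```bash
python3 - <<'E'
from h import *
delta(jig(0,-.098,.110),2.257)
E
```

```text
shift [ 0.017 -0.391  0.001] turn [-0.02 -0.01  4.49]
```

arm_command(targets=".004 -.098 0 0 0 0 -.3;.004 -.098 0 0 0 0 -.3;.004 -.098 0 0 0 0 -.3;.005 -.097 0 0 0 0 -.3;0 0 0 0 0 1 -.3")

```text
time_s: 4.45
position: [0.515, -0.1118, 0.1103]
orientation: [-3.138, -0.001, 2.732]
ft_force: [-0.0, 0.2, -0.5]
width: 0.0324
finger_force: 0.0
```

arm_command(targets="0 0 0 0 0 1 -.3;0 0 0 0 0 1 -.3;0 0 0 0 0 1 -.3;0 0 0 0 0 .49 -.3;0 0 0 0 0 0 -.3")

```text
time_s: 4.95
position: [0.5185, -0.1028, 0.1102]
orientation: [-3.141, 0.0, 2.257]
ft_force: [-0.1, 0.4, 0.4]
width: 0.0324
finger_force: 0.0
```

```bash
python3 - <<'E'
from h import *
p,d,K,W=cam("wrist")
delta(jig(0,-.098,.040),2.257)
Q=cloud(d,K,W).reshape(-1,3)
for n,y in(("L",.098),("R",-.098)):
    q=Q[(Q[:,2]>.055)&(Q[:,2]<.068)&(np.hypot(*(Q[:,:2]-jig(0,y,0)[:2]).T)<.04)]
    if len(q)>20: print(n,len(q),cv2.minAreaRect(q[:,:2].astype(np.float32)*1000),q[:,2].mean())
p,d,K,W=cam("top");Q=cloud(d,K,W).reshape(-1,3)
q=Q[(Q[:,2]>.055)&(Q[:,2]<.068)&(np.hypot(*(Q[:,:2]-jig(0,.098,0)[:2]).T)<.04)]
print("top L",len(q),cv2.minAreaRect(q[:,:2].astype(np.float32)*1000))
E
```

```text
shift [ 0.001 -0.001  0.14 ] turn [-0.    0.    0.02]
L 375 ((562.0810546875, 82.59864044189453), (7.553351879119873, 21.523717880249023), 52.57418441772461) 0.058357562220610636
R 1577 ((518.1553955078125, -102.52328491210938), (11.8503999710083, 44.10397720336914), 39.68500518798828) 0.06111264077025383
top L 127 ((575.823486328125, 83.82835388183594), (11.984859466552734, 43.53727722167969), 75.6871337890625)
```

arm_command(targets="0 -.001 .07 0 0 0 -.3;0 0 .07 0 0 0 -.3;0 0 0 0 0 0 -1;0 0 0 0 0 0 -1;0 0 0 0 0 0 -1")

```text
time_s: 5.55
position: [0.5188, -0.1035, 0.0414]
orientation: [3.141, 0.001, 2.258]
ft_force: [0.1, 0.5, -0.2]
width: 0.013
finger_force: 0.0
```

arm_command(targets="0 0 0 0 0 0 -1;0 0 0 0 0 0 -1;0 0 0 0 0 -.9 -1;0 0 0 0 0 -.9 -1;0 0 0 0 0 -.9 -1")

```text
time_s: 6.05
position: [0.5194, -0.103, 0.0415]
orientation: [3.14, 0.003, 2.64]
ft_force: [0.9, 1.6, 4.1]
width: 0.0118
finger_force: 30.0
```

arm_command(targets="0 0 0 0 0 -.9 -1;0 0 0 0 0 -.87 -1;0 0 0 0 0 0 -1;0 0 0 0 0 0 -.3;0 0 0 0 0 0 -.3")

```text
time_s: 6.55
position: [0.5181, -0.1036, 0.0406]
orientation: [-3.141, 0.0, 2.88]
ft_force: [0.8, -0.1, 0.6]
width: 0.023
finger_force: 0.0
```

arm_command(targets="0 0 -.09 0 0 0 -.1;0 0 -.09 0 0 0 -.1;0 0 -.05 0 0 0 -.1;0 0 0 0 0 0 0")

```text
time_s: 6.95
position: [0.5196, -0.1039, 0.1586]
orientation: [3.141, 0.006, 2.88]
ft_force: [0.3, 0.3, -0.1]
width: 0.0449
finger_force: 0.0
```

```bash
python3 - <<'E'
from h import *
p,d,K,W=cam("top");Q=cloud(d,K,W).reshape(-1,3)
for y in(.098,-.098):
    q=Q[(Q[:,2]>.055)&(Q[:,2]<.068)&(np.hypot(*(Q[:,:2]-jig(0,y,0)[:2]).T)<.04)]
    if len(q)>20:print(len(q),cv2.minAreaRect(q[:,:2].astype(np.float32)*1000))
delta([.5396,.3203,.16],2.045)
E
```

```text
129 ((575.5650634765625, 83.8584976196289), (12.384791374206543, 43.93775177001953), 75.32070922851562)
57 ((510.95721435546875, -101.37551879882812), (11.464940071105957, 30.711076736450195), 75.60591125488281)
shift [ 0.179  0.83  -0.007] turn [0.01 0.02 5.98]
```

arm_command(targets=".02 .092 0 0 0 0 0;.02 .092 0 0 0 0 0;.02 .092 0 0 0 0 0;.02 .092 0 0 0 0 0;.02 .092 0 0 0 0 0")

```text
time_s: 7.5
position: [0.5281, 0.1332, 0.1537]
orientation: [-3.14, -0.002, 2.881]
ft_force: [0.6, -0.7, -0.7]
width: 0.0467
finger_force: 0.0
```

arm_command(targets=".02 .092 0 0 0 0 0;.02 .092 0 0 0 0 0;.02 .092 0 0 0 0 0;.019 .094 0 0 0 0 0;0 0 0 0 0 1 0")

```text
time_s: 8.0
position: [0.5366, 0.3285, 0.1532]
orientation: [3.14, -0.003, 2.748]
ft_force: [-0.1, -0.2, 0.6]
width: 0.0466
finger_force: 0.0
```

arm_command(targets="0 0 0 0 0 1 0;0 0 0 0 0 1 0;0 0 0 0 0 1 0;0 0 0 0 0 1 0;0 0 0 0 0 .98 0")

```text
time_s: 8.5
position: [0.5378, 0.3201, 0.1534]
orientation: [-3.139, 0.001, 2.04]
ft_force: [-0.1, 0.2, -0.9]
width: 0.0465
finger_force: 0.0
```

arm_command(targets="0 0 0 0 0 0 0;0 0 0 0 0 0 0")

```text
time_s: 8.7
position: [0.5379, 0.3205, 0.154]
orientation: [-3.14, 0.001, 2.05]
ft_force: [-0.9, 0.6, 0.1]
width: 0.0463
finger_force: 0.0
```

```bash
python3 - <<'E'
from h import *
p,d,K,W=cam("wrist"); cv2.imwrite("pics/w2.png",p)
P=cloud(d,K,W);Q=P.reshape(-1,3)
near=np.hypot(*(Q[:,:2]-[.5396,.3203]).T)<.1
q=Q[near&(Q[:,2]>.043)&(Q[:,2]<.053)];print(len(q),cv2.minAreaRect(q[:,:2].astype(np.float32)*1000),q[:,2].mean())
hsv=cv2.cvtColor(p,cv2.COLOR_BGR2HSV);w=((hsv[...,1]<60)&(hsv[...,2]>140)).ravel()
q=Q[near&w&(Q[:,2]>.008)&(Q[:,2]<.016)];print(len(q),cv2.minAreaRect(q[:,:2].astype(np.float32)*1000),q[:,2].mean())
o=robot.get_obs();print(o["position"],o["orientation"])
E
```

```text
2244 ((540.4686889648438, 321.33026123046875), (13.57044506072998, 83.3890380859375), 27.267009735107422) 0.04728277535509068
13567 ((540.3809814453125, 320.8603515625), (110.283447265625, 140.0230255126953), 26.976356506347656) 0.011470942939752031
[0.53803948 0.3205384  0.15423864] [-3.14019188e+00  6.52251338e-04  2.05014575e+00]
```

View pics/w2.png

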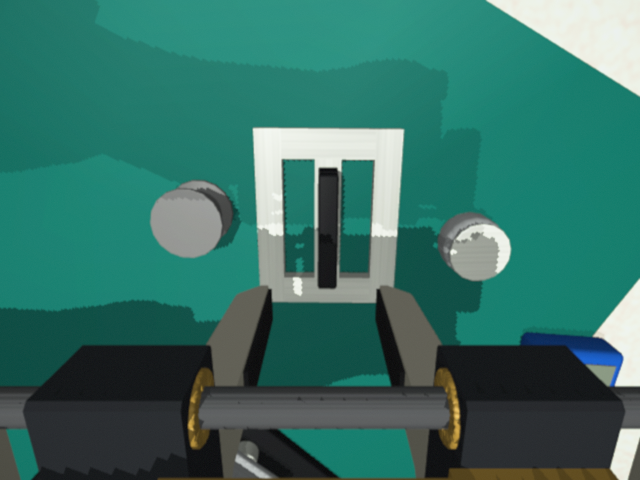

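The frame measures 110×140 mm at z≈12 mm, as specified, and its handle is at (328,228). Its centre is (0.5404, 0.3210) with yaw 2.043. The spool (190,215) and tin (475,245) stand clear of the fingers.

```bash
python3 - <<'E'
from h import *
delta([.5404,.3210,.022],2.043)
E
```

```text
shift [-0.001  0.005  0.264] turn [-0.01  0.    0.05]
```

arm_command(targets="0 .005 .09 0 0 .05 0;0 0 .09 0 0 0 0;0 0 .084 0 0 0 0;0 0 0 0 0 0 -1;0 0 0 0 0 0 -1")

```text
time_s: 9.25
position: [0.5406, 0.3215, 0.0231]
orientation: [-3.14, 0.0, 2.04]
ft_force: [0.2, 0.1, 1.2]
width: 0.0349
finger_force: 0.0
```

arm_command(targets="0 0 0 0 0 0 -1;0 0 0 0 0 0 -1;0 0 0 0 0 0 -1;0 0 0 0 0 0 -1")

```text
time_s: 9.65
position: [0.5412, 0.3223, 0.0252]
orientation: [3.139, -0.0, 2.04]
ft_force: [-1.6, -2.0, 9.5]
width: 0.0139
finger_force: 30.0
```

arm_command(targets="0 0 -.05 0 0 0 -1;0 0 -.09 0 0 0 -1;0 0 -.08 0 0 0 -1;0 0 0 0 0 0 -1;0 0 0 0 0 0 -1")

```text
time_s: 10.15
position: [0.5409, 0.3223, 0.1346]
orientation: [3.139, -0.001, 2.04]
ft_force: [0.1, -0.3, -3.4]
width: 0.014
finger_force: 30.0
```

```bash
python3 - <<'E'
from h import *
p,d,K,W=cam("wrist"); o=robot.get_obs()
print(o["position"],o["orientation"])
P=cloud(d,K,W);Q=P.reshape(-1,3)
hsv=cv2.cvtColor(p,cv2.COLOR_BGR2HSV);w=((hsv[...,1]<60)&(hsv[...,2]>110)).ravel()
near=np.hypot(*(Q[:,:2]-o["position"][:2]).T)<.095
q=Q[near&w&(Q[:,2]>.10)&(Q[:,2]<.14)];A=np.c_[q[:,:2],np.ones(len(q))]
f=np.linalg.lstsq(A,q[:,2],rcond=None)[0];r=abs(A@f-q[:,2]);q=q[r<.006]
print(len(q),cv2.minAreaRect(q[:,:2].astype(np.float32)*1000),q[:,2].mean(),"tilt",f[:2])
print("jig seat",jig(0,0,0)); delta(np.r_[J0,.15],JY+np.pi/2)
E
```

```text
[0.54020845 0.32185078 0.1331871 ] [ 3.14144335e+00 -1.51577148e-04  2.03970899e+00]
26934 ((537.2247314453125, 328.8320617675781), (110.83423614501953, 123.41909790039062), 26.91565704345703) 0.12076149098004418 tilt [ 0.00416904 -0.00430901]
jig seat [ 0.547  -0.0094  0.    ]
shift [-0.597 -0.287 -0.034] turn [ 0.   -0.    5.53]
```

arm_command(targets="-.06 -.029 0 0 0 0 -1;-.08 -.038 0 0 0 0 -1;-.08 -.038 0 0 0 0 -1;-.08 -.038 0 0 0 0 -1;-.08 -.038 0 0 0 0 -1")

```text
time_s: 10.7
position: [0.5445, 0.1097, 0.1315]
orientation: [-3.139, -0.0, 2.04]
ft_force: [0.3, -0.2, -2.6]
width: 0.0137
finger_force: 30.0
```

arm_command(targets="-.08 -.038 0 0 0 0 -1;-.08 -.038 0 0 0 0 -1;-.057 -.03 0 0 0 0 -1;0 0 0 0 0 .6 -1;0 0 0 0 0 .9 -1")

```text
time_s: 11.2
position: [0.5463, -0.0112, 0.1316]
orientation: [-3.139, -0.0, 1.823]
ft_force: [-0.7, 0.4, -2.3]
width: 0.0136
finger_force: 30.0
```

arm_command(targets="0 0 0 0 0 .9 -1;0 0 0 0 0 .9 -1;0 0 0 0 0 .9 -1;0 0 0 0 0 .9 -1;0 0 0 0 0 .43 -1")

```text
time_s: 11.7
position: [0.5464, -0.0091, 0.1315]
orientation: [-3.139, 0.002, 1.263]
ft_force: [0.5, -0.4, -2.4]
width: 0.0134
finger_force: 30.0
```

arm_command(targets="0 0 0 0 0 0 -1;0 0 0 0 0 0 -1")

```text
time_s: 11.9
position: [0.5467, -0.0091, 0.1321]
orientation: [-3.14, 0.001, 1.27]
ft_force: [0.3, 0.8, -1.9]
width: 0.014
finger_force: 30.0
```

```bash
cat > fr.py <<'E'
from h import *
for n in("wrist","top"):
    p,d,K,W=cam(n); o=robot.get_obs()
    Q=cloud(d,K,W).reshape(-1,3); hsv=cv2.cvtColor(p,cv2.COLOR_BGR2HSV);w=((hsv[...,1]<60)&(hsv[...,2]>110)).ravel()
    zt=o["position"][2]-.0122
    q=Q[(np.hypot(*(Q[:,:2]-o["position"][:2]).T)<.095)&w&(abs(Q[:,2]-zt)<.012)]
    if len(q)<50: print(n,len(q)); continue
    A=np.c_[q[:,:2],np.ones(len(q))]
    f=np.linalg.lstsq(A,q[:,2],rcond=None)[0]; q=q[abs(A@f-q[:,2])<.005]
    v=R.from_euler("z",-JY).apply(np.c_[q[:,:2]-J0,0*q[:,0]])*1000
    print(n,len(q),cv2.minAreaRect(q[:,:2].astype(np.float32)*1000),"top z",q[:,2].mean(),"tilt",f[:2],"jig-frame min/max",v.min(0)[:2],v.max(0)[:2])
print(o["position"],o["orientation"]); delta(np.r_[J0,.055],JY+np.pi/2)
E
python3 fr.py
```

```text
wrist 26574 ((548.9437866210938, -1.80267333984375), (123.1953353881836, 110.72402954101562), 72.8156509399414) top z 0.11831954564440164 tilt [-0.00388157 -0.00262869] jig-frame min/max [-55.95063391 -53.73613417] [54.96397187 69.57689414]
top 0
[ 0.54706635 -0.00922138  0.13257003] [-3.14058943e+00  4.70268978e-04  1.26883212e+00]
shift [-0.     0.     0.155] turn [-0.01  0.    0.01]
```

arm_command(targets=".001 .001 .05 0 0 0 -1;0 0 .05 0 0 0 -1;0 0 .04 0 0 0 -1;0 0 .025 0 0 0 -1;0 0 .015 0 0 0 -1")

```text
time_s: 12.5
position: [0.5478, -0.009, 0.0421]
orientation: [-3.141, 0.0, 1.268]
ft_force: [0.3, -0.1, -2.2]
width: 0.0137
finger_force: 30.0
```

arm_command(targets="0 0 .006 0 0 0 -1;0 0 .004 0 0 0 -1;0 0 0 0 0 0 -1")

```text
time_s: 12.8
position: [0.5484, -0.0089, 0.0385]
orientation: [3.141, -0.0, 1.267]
ft_force: [0.0, 0.3, -2.1]
width: 0.0136
finger_force: 30.0
```

```bash
python3 fr.py
```

```text
wrist 26796 ((547.791015625, -10.724639892578125), (177.2312469482422, 110.74800109863281), 72.75201416015625) top z 0.0247913128391312 tilt [-0.00065048 -0.00173892] jig-frame min/max [-54.236642  -89.6562149] [56.52354505 87.59399932]
top 1
[ 0.54845216 -0.00884424  0.03873995] [ 3.14062445e+00 -3.53410517e-04  1.26734763e+00]
shift [-0.002 -0.002 -0.033] turn [ 0.01 -0.   -0.  ]
```

arm_command(targets="-.001 -.001 .004 0 0 0 -1;0 0 0 0 0 0 -1;0 0 0 0 0 0 -.4;0 0 0 0 0 0 -.3;0 0 0 0 0 0 -.3")

```text
time_s: 13.4
position: [0.5476, -0.0092, 0.0363]
orientation: [3.141, -0.0, 1.267]
ft_force: [-0.9, -0.0, -0.1]
width: 0.0312
finger_force: 0.0
```

arm_command(targets="0 0 -.05 0 0 0 -.3;0 0 -.09 0 0 0 -.3;0 0 -.04 0 0 0 -.3;0 0 0 0 0 0 -.3")

```text
time_s: 13.8
position: [0.549, -0.0092, 0.1288]
orientation: [3.137, -0.002, 1.267]
ft_force: [-0.3, 0.1, 0.3]
width: 0.0328
finger_force: 0.0
```

```bash
sed 's/zt=.*/zt=.024/' fr.py > fs.py; python3 fs.py; python3 - <<'E'
from h import *
delta(jig(0,.098,.11),2.884)
E
```

```text
wrist 15905 ((549.4593505859375, 0.6494140625), (163.05300903320312, 159.08241271972656), 24.184932708740234) top z 0.023410126111618215 tilt [-0.03088191  0.01903833] jig-frame min/max [-54.27835273 -88.64953901] [95.1756098  87.07283591]
top 47
[ 0.54750117 -0.00895589  0.12616311] [ 3.14089705e+00 -3.83480965e-04  1.26775298e+00]
shift [-0.001 -0.001  0.142] turn [ 0. -0. -0.]
shift [ 0.195 -0.001  0.032] turn [ 1.000e-02  0.000e+00 -1.158e+01]
```

arm_command(targets=".05 0 .008 0 0 0 -.3;.05 0 .008 0 0 0 -.3;.05 0 .008 0 0 0 -.3;.045 -.001 .008 0 0 0 -.3;0 0 0 0 0 -.98 -.3")

```text
time_s: 14.4
position: [0.5756, 0.088, 0.1075]
orientation: [-3.139, -0.0, 1.41]
ft_force: [-0.5, 0.1, 0.9]
width: 0.0327
finger_force: 0.0
```

arm_command(targets="0 0 0 0 0 -1 -.3;0 0 0 0 0 -1 -.3;0 0 0 0 0 -1 -.3;0 0 0 0 0 -1 -.3;0 0 0 0 0 -1 -.3")

```text
time_s: 14.9
position: [0.5752, 0.084, 0.1083]
orientation: [-3.139, -0.001, 2.108]
ft_force: [-0.5, -0.7, -1.1]
width: 0.0327
finger_force: 0.0
```

arm_command(targets="0 0 0 0 0 -1 -.3;0 0 0 0 0 -1 -.3;0 0 0 0 0 -1 -.3;0 0 0 0 0 -1 -.3;0 0 0 0 0 -1 -.3")

```text
time_s: 15.4
position: [0.5752, 0.084, 0.1084]
orientation: [-3.141, -0.003, 2.806]
ft_force: [0.0, -0.5, -0.9]
width: 0.0327
finger_force: 0.0
```

arm_command(targets="0 0 0 0 0 -.6 -.3;0 0 0 0 0 0 -.3;0 0 0 0 0 0 -.3")

```text
time_s: 15.7
position: [0.5755, 0.0838, 0.109]
orientation: [-3.141, -0.002, 2.881]
ft_force: [0.6, -0.3, 0.1]
width: 0.0327
finger_force: 0.0
```

```bash
cat > fin.py <<'E'
from h import *
import sys
y,yaw=float(sys.argv[1]),float(sys.argv[2])
for n in("wrist","top"):
    p,d,K,W=cam(n)
    Q=cloud(d,K,W).reshape(-1,3)
    q=Q[(Q[:,2]>.055)&(Q[:,2]<.066)&(np.hypot(*(Q[:,:2]-jig(0,y,0)[:2]).T)<.03)]
    if len(q)>20:print(n,len(q),cv2.minAreaRect(q[:,:2].astype(np.float32)*1000),q[:,2].mean())
o=robot.get_obs();print(o["position"],o["orientation"]); delta(jig(0,y,.04),yaw)
E
python3 fin.py .098 2.89
```

```text
wrist 1588 ((576.6610107421875, 84.4935302734375), (11.878350257873535, 44.0932502746582), 75.52099609375) 0.061123840662354746
[0.57577943 0.08394456 0.10944316] [-3.14131302e+00 -1.08116760e-03  2.88207465e+00]
shift [-0.001  0.001  0.139] turn [-0.   -0.01 -0.06]
```

arm_command(targets="-.001 .001 .07 0 0 0 -.3;0 0 .069 0 0 0 -.3;0 0 0 0 0 0 -1;0 0 0 0 0 0 -1;0 0 0 0 0 0 -1")

```text
time_s: 16.3
position: [0.5775, 0.0846, 0.042]
orientation: [3.141, 0.001, 2.884]
ft_force: [-0.1, 0.2, 0.0]
width: 0.0131
finger_force: 0.0
```

arm_command(targets="0 0 0 0 0 0 -1;0 0 0 0 0 0 -1;0 0 0 0 0 .9 -1;0 0 0 0 0 .9 -1;0 0 0 0 0 .9 -1")

```text
time_s: 16.8
position: [0.5774, 0.0844, 0.042]
orientation: [3.14, 0.001, 2.502]
ft_force: [-1.0, 0.5, 4.7]
width: 0.0118
finger_force: 30.0
```

arm_command(targets="0 0 0 0 0 .9 -1;0 0 0 0 0 .9 -1;0 0 0 0 0 .9 -1;0 0 0 0 0 .9 -1;0 0 0 0 0 .9 -1")

```text
time_s: 17.3
position: [0.5771, 0.0841, 0.042]
orientation: [3.14, -0.0, 1.873]
ft_force: [-1.4, -1.5, 6.2]
width: 0.0117
finger_force: 30.0
```

arm_command(targets="0 0 0 0 0 .9 -1;0 0 0 0 0 .9 -1;0 0 0 0 0 .9 -1;0 0 0 0 0 .9 -1;0 0 0 0 0 .7 -1")

```text
time_s: 17.8
position: [0.5766, 0.0842, 0.042]
orientation: [3.141, -0.001, 1.273]
ft_force: [-3.1, -1.7, 8.5]
width: 0.0119
finger_force: 30.0
```

arm_command(targets="0 0 0 0 0 0 -1;0 0 0 0 0 0 -.3;0 0 0 0 0 0 -.3;0 0 -.07 0 0 0 -.3;0 0 -.07 0 0 0 -.3")

```text
time_s: 18.3
position: [0.5762, 0.0842, 0.1108]
orientation: [-3.14, 0.001, 1.278]
ft_force: [1.8, 1.0, 1.0]
width: 0.032
finger_force: 0.0
```

```bash
python3 fin.py .098 1.268; python3 - <<'E'
from h import *
delta(jig(0,-.098,.11),2.884)
E
```

```text
wrist 1577 ((576.8358764648438, 84.62948608398438), (44.25204849243164, 11.916958808898926), 72.89264678955078) 0.06112694101540866
[0.57901181 0.08444053 0.11450718] [ 3.13627777 -0.0032461   1.27813166]
shift [-0.003 -0.006  0.149] turn [ 0.04 -0.02  0.07]
shift [-0.394 -0.009  0.008] turn [ 5.00e-02  1.00e-02 -1.15e+01]
```

arm_command(targets="-.08 -.002 0 0 0 0 -.3;-.08 -.002 0 0 0 0 -.3;-.08 -.002 0 0 0 0 -.3;-.08 -.002 0 0 0 0 -.3;-.074 -.001 0 0 0 0 -.3")

```text
time_s: 18.9
position: [0.5149, -0.1045, 0.1104]
orientation: [3.142, -0.0, 1.278]
ft_force: [1.3, -0.3, 0.2]
width: 0.0329
finger_force: 0.0
```

arm_command(targets="0 0 0 0 0 -1 -.3;0 0 0 0 0 -1 -.3;0 0 0 0 0 -1 -.3;0 0 0 0 0 -1 -.3;0 0 0 0 0 -1 -.3")

```text
time_s: 19.4
position: [0.5156, -0.1029, 0.1104]
orientation: [3.141, -0.0, 1.982]
ft_force: [-0.7, 0.5, -0.2]
width: 0.0327
finger_force: 0.0
```

arm_command(targets="0 0 0 0 0 -1 -.3;0 0 0 0 0 -1 -.3;0 0 0 0 0 -1 -.3;0 0 0 0 0 -1 -.3;0 0 0 0 0 -1 -.3")

```text
time_s: 19.9
position: [0.5157, -0.1028, 0.1104]
orientation: [3.141, -0.0, 2.681]
ft_force: [-0.3, -0.1, 0.7]
width: 0.0327
finger_force: 0.0
```

arm_command(targets="0 0 0 0 0 -1 -.3;0 0 0 0 0 -.5 -.3;0 0 0 0 0 0 -.3;0 0 0 0 0 0 -.3")

```text
time_s: 20.3
position: [0.5156, -0.1031, 0.1105]
orientation: [3.141, -0.0, 2.882]
ft_force: [-0.7, -0.3, -0.3]
width: 0.0328
finger_force: 0.0
```

```bash
python3 fin.py -.098 2.89
```

```text
wrist 1552 ((517.9353637695312, -102.59773254394531), (11.823033332824707, 43.87737274169922), 75.50875854492188) 0.0611369261534109
[ 0.51565938 -0.10293329  0.11056194] [3.14145394e+00 3.75565478e-06 2.88243273e+00]
shift [-0.004  0.001  0.141] turn [ 0.    0.   -0.05]
```

arm_command(targets="-.005 .001 .07 0 0 0 -.3;0 0 .069 0 0 0 -.3;0 0 0 0 0 0 -1;0 0 0 0 0 0 -1;0 0 0 0 0 0 -1")

```text
time_s: 20.9
position: [0.5188, -0.1031, 0.0424]
orientation: [3.141, 0.001, 2.884]
ft_force: [0.4, 3.4, 0.2]
width: 0.0132
finger_force: 2.9
```

arm_command(targets="0 0 0 0 0 0 -1;0 0 0 0 0 0 -1;0 0 0 0 0 .9 -1;0 0 0 0 0 .9 -1;0 0 0 0 0 .9 -1")

```text
time_s: 21.4
position: [0.5188, -0.1028, 0.0424]
orientation: [3.14, 0.001, 2.502]
ft_force: [-0.7, 3.1, 3.9]
width: 0.012
finger_force: 30.0
```

arm_command(targets="0 0 0 0 0 .9 -1;0 0 0 0 0 .9 -1;0 0 0 0 0 .9 -1;0 0 0 0 0 .9 -1;0 0 0 0 0 .9 -1")

```text
time_s: 21.9
position: [0.5185, -0.103, 0.0424]
orientation: [3.14, -0.0, 1.874]
ft_force: [-1.3, 2.0, 5.2]
width: 0.0118
finger_force: 30.0
```

arm_command(targets="0 0 0 0 0 .9 -1;0 0 0 0 0 .9 -1;0 0 0 0 0 .9 -1;0 0 0 0 0 .9 -1;0 0 0 0 0 .7 -1")

```text
time_s: 22.4
position: [0.5181, -0.103, 0.0424]
orientation: [3.141, -0.001, 1.273]
ft_force: [-2.3, 2.2, 6.6]
width: 0.0122
finger_force: 30.0
```

arm_command(targets="0 0 0 0 0 0 -1;0 0 0 0 0 0 -.3;0 0 0 0 0 0 -.3;0 0 -.07 0 0 0 -.3;0 0 -.07 0 0 0 -.3")

```text
time_s: 22.9
position: [0.5175, -0.1035, 0.1115]
orientation: [-3.14, 0.0, 1.278]
ft_force: [1.2, 0.4, -0.0]
width: 0.0323
finger_force: 0.0
```

arm_command(targets="0 0 -.06 0 0 0 0;0 0 -.02 0 0 0 .3")

```text
time_s: 23.1
position: [0.5193, -0.1037, 0.154]
orientation: [3.138, -0.001, 1.278]
ft_force: [0.5, -0.1, -0.0]
width: 0.0442
finger_force: 0.0
```

```bash
python3 fin.py -.098 1.268; python3 - <<'E'
from h import *
D=np.load("top0.npz");p,d,K,W=D["p"],D["d"],D["K"],D["W"];P=cloud(d,K,W)
q=P[198:300,455:505].reshape(-1,3)
for lo,hi in((.031,.0375),(.040,.048)):
    s=q[(q[:,2]>lo)&(q[:,2]<hi)];m=np.median(s,0);print(len(s),cv2.minAreaRect(s[:,:2].astype(np.float32)*1000),s[:,2].mean(), s[:,0].min(),s[:,0].max())
for a in range(200,298,8): print(a,np.percentile(P[a,462:500,2],[10,50,90]).round(3))
delta([.5,-.34,.22],1.57)
E
```

```text
wrist 1145 ((518.12060546875, -102.36087036132812), (43.802703857421875, 11.616800308227539), 73.1324691772461) 0.061151929605489506
[ 0.51903445 -0.1032341   0.15245958] [ 3.13853953e+00 -9.36118240e-04  1.27864165e+00]
shift [-0.    -0.003  0.225] turn [ 0.02 -0.01  0.08]
733 ((502.8916931152344, -340.0953674316406), (180.19178771972656, 54.99277877807617), 3.850524663925171) 0.03433424826784594 0.4125891941789038 0.5914152289438556
806 ((515.1494140625, -339.94464111328125), (60.7965202331543, 155.50140380859375), 87.24392700195312) 0.044100374888265174 0.43781325248951347 0.5929996406087751
200 [-0.002  0.001  0.004]
208 [0.003 0.043 0.046]
216 [0.007 0.044 0.046]
224 [0.004 0.044 0.048]
232 [0.006 0.043 0.046]
240 [0.003 0.008 0.034]
248 [0.003 0.01  0.035]
256 [0.002 0.012 0.036]
264 [0.001 0.009 0.036]
272 [0.002 0.018 0.038]
280 [0.004 0.013 0.036]
288 [0.002 0.006 0.033]
296 [-0.001  0.001  0.004]
shift [-0.464  0.1   -0.135] turn [ 0.02 -0.   -2.09]
```

```bash
python3 fs.py | head -1; python3 - <<'E'
from h import *
delta([.475,-.34,.2],-.03)
E
```

```text
wrist 7125 ((529.357421875, -69.53277587890625), (111.42927551269531, 110.00550079345703), 72.85354614257812) top z 0.024016564153058983 tilt [-0.05501412 -0.13190992] jig-frame min/max [ -53.97462859 -118.40431689] [56.09637838 -6.97610053]
shift [-0.479  0.054 -0.099] turn [-0.    0.    9.37]
```

arm_command(targets="-.08 .009 -.02 0 0 0 .6;-.08 .009 -.02 0 0 0 .6;-.08 .009 -.02 0 0 0 .6;-.08 .009 -.02 0 0 0 .6;-.08 .009 -.01 0 0 0 .6")

```text
time_s: 23.8
position: [0.4813, -0.3025, 0.1952]
orientation: [-3.14, -0.0, 1.278]
ft_force: [0.8, -0.7, -0.8]
width: 0.0744
finger_force: 0.0
```

arm_command(targets="-.08 .009 -.009 0 0 0 .6;0 0 0 0 0 1 .6;0 0 0 0 0 1 .6;0 0 0 0 0 1 .6;0 0 0 0 0 1 .6")

```text
time_s: 24.3
position: [0.4741, -0.3407, 0.1987]
orientation: [-3.139, 0.001, 0.714]
ft_force: [-0.5, 0.5, -0.1]
width: 0.0742
finger_force: 0.0
```

arm_command(targets="0 0 0 0 0 1 .6;0 0 0 0 0 1 .6;0 0 0 0 0 1 .6;0 0 0 0 0 1 .6;0 0 0 0 0 1 .6")

```text
time_s: 24.8
position: [0.4743, -0.3405, 0.1988]
orientation: [-3.141, 0.003, 0.016]
ft_force: [0.5, 1.3, -0.1]
width: 0.0743
finger_force: 0.0
```

arm_command(targets="0 0 0 0 0 .37 .6;0 0 0 0 0 0 .6;0 0 0 0 0 0 .6")

```text
time_s: 25.1
position: [0.4745, -0.3405, 0.1994]
orientation: [-3.141, 0.002, -0.028]
ft_force: [-0.3, 0.0, 0.5]
width: 0.0746
finger_force: 0.0
```

```bash
python3 - <<'E'
from h import *
p,d,K,W=cam("wrist"); cv2.imwrite("pics/w3.png",p); np.savez("w3.npz",p=p,d=d,K=K,W=W)
Q=cloud(d,K,W).reshape(-1,3);n=(abs(Q[:,1]+.34)<.06)&(Q[:,0]<.62)
for a,b,lo,hi in((.028,.040,.35,.49),(.041,.048,.5,.62)):
    q=Q[n&(Q[:,2]>a)&(Q[:,2]<b)&(Q[:,0]>lo)&(Q[:,0]<hi)];print(len(q),q[:,2].mean(),cv2.minAreaRect(q[:,:2].astype(np.float32)*1000),q.min(0),q.max(0))
o=robot.get_obs();print(o["position"],o["orientation"])
E
```

```text
3372 0.033880378689639126 ((417.677734375, -325.54766845703125), (49.42383575439453, 154.1336669921875), 73.20848846435547) [ 0.35008759 -0.35469295  0.02809418] [ 0.48999899 -0.28024398  0.03989181]
7021 0.04360174516668072 ((560.4451904296875, -342.00091552734375), (59.31879806518555, 65.68466186523438), 86.79701232910156) [ 0.52693722 -0.37270579  0.04100843] [ 0.5942606  -0.31101184  0.04799007]
[ 0.47455012 -0.34065491  0.19972442] [-3.14126101e+00  1.42636231e-03 -2.83062057e-02]
```

View pics/w3.png

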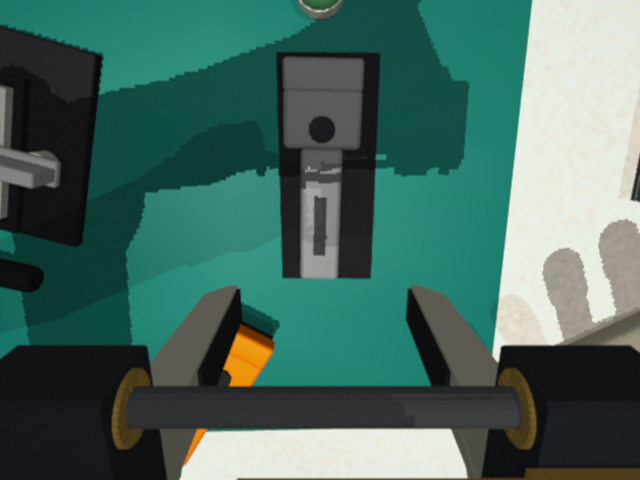

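The grey scanner on its pad is confirmed: head at (322,105), handle at (320,220), with the dropper beyond it at (320,5). Head height is 44 mm and size 59×66 mm, as specified.

```bash
python3 - <<'E'
from h import *
D=np.load("w3.npz");Q=cloud(D["d"],D["K"],D["W"]).reshape(-1,3)
q=Q[(abs(Q[:,1]+.337)<.03)&(Q[:,2]>.030)&(Q[:,2]<.038)&(Q[:,0]>.415)&(Q[:,0]<.52)]
print(len(q),cv2.minAreaRect(q[:,:2].astype(np.float32)*1000))
c=[(x,np.median(q[abs(q[:,0]-x)<.005,1]).round(4)) for x in(.42,.44,.46,.48,.5)];print(c)
delta([.4975,-.3385,.010],-.056)
E
```

```text
4734 ((467.62139892578125, -337.29559326171875), (33.81396484375, 106.00520324707031), 87.4054183959961)
[(0.42, np.float64(-0.335)), (0.44, np.float64(-0.3357)), (0.46, np.float64(-0.3364)), (0.48, np.float64(-0.3371)), (0.5, np.float64(-0.3385))]
shift [ 0.046 -0.005  0.379] turn [-0.    0.01  0.2 ]
```

arm_command(targets=".046 -.005 .08 0 0 .15 .3;0 0 .09 0 0 0 .1;0 0 .09 0 0 0 .1;0 0 .08 0 0 0 .1;0 0 .039 0 0 0 .1")

```text
time_s: 25.65
position: [0.4966, -0.3379, 0.0076]
orientation: [-3.139, 0.003, -0.05]
ft_force: [0.3, 0.8, -0.2]
width: 0.0512
finger_force: 0.0
```

arm_command(targets="0 0 0 0 0 0 .1;0 0 0 0 0 0 -1;0 0 0 0 0 0 -1;0 0 0 0 0 0 -1;0 0 0 0 0 0 -1")

```text
time_s: 26.15
position: [0.4987, -0.3393, 0.0126]
orientation: [3.141, -0.002, -0.05]
ft_force: [0.3, -0.4, 8.6]
width: 0.0331
finger_force: 30.0
```

arm_command(targets="0 0 -.04 0 0 0 -1;0 0 -.08 0 0 0 -1;0 0 -.08 0 0 0 -1;0 0 -.04 0 0 0 -1;0 0 0 0 0 0 -1")

```text
time_s: 26.65
position: [0.4993, -0.3396, 0.1343]
orientation: [3.14, -0.005, -0.05]
ft_force: [0.7, -0.7, -2.3]
width: 0.0339
finger_force: 30.0
```

arm_command(targets="0 0 0 0 0 0 -1;0 0 0 0 0 0 -1")

```text
time_s: 26.85
position: [0.4976, -0.3381, 0.13]
orientation: [-3.141, 0.001, -0.05]
ft_force: [-0.1, 0.0, -1.4]
width: 0.034
finger_force: 30.0
```

```bash
python3 - <<'E'
from h import *
p,d,K,W=cam("wrist"); cv2.imwrite("pics/w4.png",p); o=robot.get_obs();x,y,z=o["position"];yaw=o["orientation"][2];print(o["position"],o["orientation"],o["width"])
Q=cloud(d,K,W).reshape(-1,3); M=R.from_euler("xyz",[0,0,yaw]); V=M.inv().apply(Q-o["position"])
q=V[(V[:,0]>.034)&(V[:,0]<.1)&(abs(V[:,1])<.045)&(abs(V[:,2]-.031)<.02)]
A=np.c_[q[:,:2],np.ones(len(q))];s=abs(q[:,2]-np.median(q[:,2]))<.006
f=np.linalg.lstsq(A[s],q[s,2],rcond=None)[0];print(len(q),"head top rel TCP",np.median(q[:,2]),"slopes",f,cv2.minAreaRect(q[s,:2].astype(np.float32)*1000))
c,s_=np.cos(.6),np.sin(.6);L=jig(.083,0,.0125);t=L[:2]-.1621*np.array([c,s_]);print(L,t)
delta([*t,.13],.6)
E
```

```text
[ 0.49745727 -0.3382758   0.12986475] [-3.14050924e+00  1.70407846e-03 -5.05763507e-02] 0.03364302655738209
33307 head top rel TCP 0.03069676039792776 slopes [-0.02418165  0.00185716  0.03245051] ((64.51707458496094, 0.01673126220703125), (60.35684585571289, 61.033721923828125), 89.98799896240234)
[ 0.62621899 -0.03416595  0.0125    ] [ 0.49243208 -0.12569449]
shift [-0.032 -0.424  0.   ] turn [-0.01  0.01 -4.66]
```

View pics/w4.png

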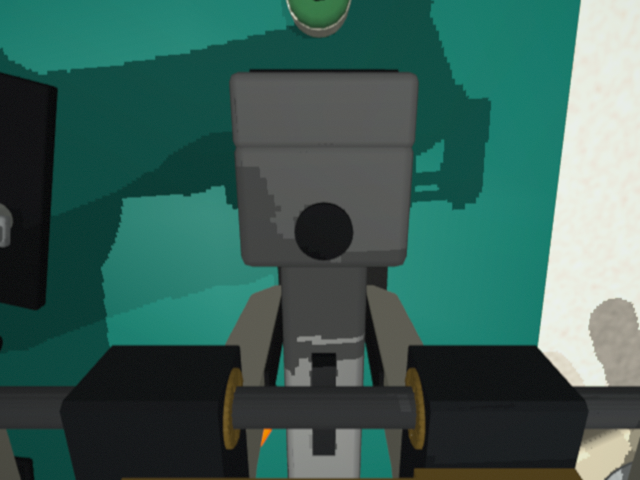

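arm_command(targets="-.004 -.06 0 0 0 0 -1;-.004 -.08 0 0 0 0 -1;-.004 -.08 0 0 0 0 -1;-.004 -.08 0 0 0 0 -1;-.004 -.08 0 0 0 0 -1")

```text
time_s: 27.4
position: [0.4969, -0.1472, 0.1301]
orientation: [3.141, 0.002, -0.051]
ft_force: [0.7, 0.1, -1.8]
width: 0.0335
finger_force: 30.0
```

arm_command(targets="-.004 -.05 0 0 0 0 -1;0 0 0 0 0 -.7 -1;0 0 0 0 0 -.8 -1;0 0 0 0 0 -.8 -1;0 0 0 0 0 -.8 -1")

```text
time_s: 27.9
position: [0.4964, -0.1234, 0.1302]
orientation: [-3.141, 0.002, 0.387]
ft_force: [0.1, 0.3, -2.4]
width: 0.0335
finger_force: 30.0
```

arm_command(targets="0 0 .02 0 0 -.8 -1;0 0 .03 0 0 -.76 -1;0 0 .025 0 0 0 -1;0 0 .008 0 0 0 -1;0 0 0 0 0 0 -1")

```text
time_s: 28.4
position: [0.4963, -0.1238, 0.0887]
orientation: [-3.14, 0.002, 0.597]
ft_force: [-1.3, -0.1, -1.7]
width: 0.0339
finger_force: 30.0
```

```bash
python3 - <<'E'
from h import *
p,d,K,W=cam("wrist"); o=robot.get_obs()
M=R.from_euler("xyz",o["orientation"])*R.from_euler("x",np.pi)
M=M*R.from_euler("y",.024)  # nose droop
win=np.array(o["position"])+M.apply([.0842,0,.0012]);s=M.apply([.7071,0,-.7071])
v=jig(.083,0,.0125)-win;print(o["position"],o["orientation"],"dist",v@s,"off",v-(v@s)*s)
# observed label
hsv=cv2.cvtColor(p,cv2.COLOR_BGR2HSV);Q=cloud(d,K,W)
w=(hsv[...,1]<70)&(hsv[...,2]>150)&(abs(Q[...,2]-.0125)<.006)&(np.hypot(Q[...,0]-.626,Q[...,1]+.034)<.05)
q=Q[w];print(len(q)); 
if len(q)>50: print(cv2.minAreaRect(q[:,:2].astype(np.float32)*1000))
E
```

```text
[ 0.4965856  -0.12387613  0.08923305] [-3.14113679e+00  1.06802512e-03  5.97447275e-01] dist 0.10555201570612827 off [-0.00010509  0.00139409  0.00066098]
1145
((592.0478515625, -45.17525863647461), (29.775789260864258, 71.4252700805664), 34.05793762207031)
```

arm_command(targets="0 .001 0 0 0 0 -1;0 0 0 0 0 0 -1;0 0 0 0 0 0 -1;0 0 0 0 0 0 -1;0 0 0 0 0 0 -1")

```text
time_s: 28.95
position: [0.4973, -0.1239, 0.0898]
orientation: [3.141, -0.0, 0.6]
ft_force: [0.2, -0.4, -1.5]
width: 0.0338
finger_force: 30.0
```

arm_command(targets="0 0 0 0 0 0 -1;0 0 0 0 0 0 -1;0 0 0 0 0 0 -1;0 0 0 0 0 0 -1;0 0 0 0 0 0 -1")

```text
time_s: 29.45
position: [0.4972, -0.124, 0.0896]
orientation: [3.142, -0.0, 0.6]
ft_force: [0.4, -0.3, -1.6]
width: 0.0336
finger_force: 30.0
```

arm_command(targets="0 0 0 0 0 0 -1;0 0 0 0 0 0 -1;0 0 0 0 0 0 -1;0 0 0 0 0 0 -1;0 0 0 0 0 0 -1")

```text
time_s: 29.95
position: [0.4972, -0.124, 0.0896]
orientation: [3.142, -0.0, 0.6]
ft_force: [0.5, 0.4, -2.8]
width: 0.0338
finger_force: 30.0
```

arm_command(targets="0 0 -.03 0 0 0 -1;0 0 -.05 0 0 .8 -1;0 0 0 0 0 .8 -1;0 0 0 0 0 .8 -1;0 0 0 0 0 .8 -1")

```text
time_s: 30.45
position: [0.4973, -0.1239, 0.1299]
orientation: [-3.142, -0.001, 0.149]
ft_force: [0.3, 1.1, -3.1]
width: 0.0337
finger_force: 30.0
```

arm_command(targets="0 0 0 0 0 .8 -1;0 0 0 0 0 .63 -1;0 .05 0 0 0 0 -1;0 .08 0 0 0 0 -1;0 .08 0 0 0 0 -1")

```text
time_s: 30.95
position: [0.4925, -0.2293, 0.1295]
orientation: [-3.141, 0.0, -0.044]
ft_force: [0.8, -0.4, -2.3]
width: 0.0338
finger_force: 30.0
```

arm_command(targets="0 .08 0 0 0 0 -1;0 .08 0 0 0 0 -1;0 .06 0 0 0 0 -1;0 0 0 0 0 0 -1;0 0 0 0 0 0 -1")

```text
time_s: 31.45
position: [0.4866, -0.3391, 0.1294]
orientation: [-3.141, 0.0, -0.048]
ft_force: [0.1, 0.4, -1.1]
width: 0.0343
finger_force: 30.0
```

```bash
python3 - <<'E'
from h import *
delta([.4945,-.3435,.0136],-.045)
E
```

```text
shift [0.016 0.008 0.232] turn [-0.    0.   -0.02]
```

arm_command(targets=".016 .008 .07 0 0 0 -1;0 0 .08 0 0 0 -1;0 0 .05 0 0 0 -1;0 0 .02 0 0 0 -1;0 0 .01 0 0 0 -1")

```text
time_s: 31.95
position: [0.4949, -0.342, 0.014]
orientation: [-3.141, 0.001, -0.046]
ft_force: [0.1, -0.3, -1.6]
width: 0.0338
finger_force: 30.0
```

arm_command(targets="0 0 .002 0 0 0 -1;0 0 0 0 0 0 -1;0 0 0 0 0 0 0;0 0 0 0 0 0 .2;0 0 0 0 0 0 .2")

```text
time_s: 32.45
position: [0.4953, -0.3433, 0.0143]
orientation: [3.141, -0.001, -0.047]
ft_force: [-0.2, 0.3, 0.4]
width: 0.0529
finger_force: 0.0
```

arm_command(targets="0 0 -.05 0 0 0 .2;0 0 -.09 0 0 0 .2;0 0 -.09 0 0 0 .2;0 0 -.09 0 0 0 .2;0 0 -.09 0 0 0 .2")

```text
time_s: 32.95
position: [0.4946, -0.343, 0.2207]
orientation: [3.142, -0.0, -0.047]
ft_force: [0.8, -0.3, -0.0]
width: 0.0558
finger_force: 0.0
```

arm_command(targets="-.09 .03 0 0 0 0 .2;-.09 .03 0 0 0 0 .2;0 .09 0 0 0 0 .2;0 .09 0 0 0 0 .2;0 0 0 0 0 0 .2")

```text
time_s: 33.45
position: [0.3975, -0.4647, 0.2198]
orientation: [3.137, -0.001, -0.052]
ft_force: [-0.1, -0.5, -0.7]
width: 0.0557
finger_force: 0.0
```

```bash
python3 - <<'E'
from h import *
p,d,K,W=cam("top"); cv2.imwrite("pics/top9.png",p); Q=cloud(d,K,W).reshape(-1,3);o=robot.get_obs();print(o["position"],o["ft_force"])
q=Q[(abs(Q[:,1]+.344)<.045)&(Q[:,2]>.041)&(Q[:,2]<.048)&(Q[:,0]>.5)&(Q[:,0]<.62)];print("head",len(q),cv2.minAreaRect(q[:,:2].astype(np.float32)*1000),q[:,2].mean())
q=Q[(abs(Q[:,1]+.344)<.045)&(Q[:,2]>.031)&(Q[:,2]<.037)&(Q[:,0]>.4)&(Q[:,0]<.51)];print("handle",len(q),cv2.minAreaRect(q[:,:2].astype(np.float32)*1000),q[:,2].mean())
for y in(.098,-.098):
    q=Q[(Q[:,2]>.055)&(Q[:,2]<.068)&(np.hypot(*(Q[:,:2]-jig(0,y,0)[:2]).T)<.04)];print(y,len(q),cv2.minAreaRect(q[:,:2].astype(np.float32)*1000))
V=R.from_euler("z",-JY).apply(np.c_[Q[:,:2]-J0,Q[:,2]])
q=V[(abs(V[:,2]-.024)<.004)&(abs(V[:,0])<.07)&(abs(V[:,1])<.065)];print("frame x",np.percentile(q[:,0],[1,99]),q[:,2].mean())
E
```

```text
[ 0.39797883 -0.46173237  0.21911069] [-0.5025576   0.0780781   0.25252215]
head 767 ((556.4605102539062, -346.11474609375), (60.141963958740234, 66.34557342529297), 86.9256591796875) 0.044311639999206856
handle 583 ((459.2596435546875, -341.6471862792969), (34.235965728759766, 100.46276092529297), 87.4419174194336) 0.034167280636950695
0.098 127 ((575.7056274414062, 83.73170471191406), (43.03473663330078, 12.554871559143066), 74.78247833251953)
-0.098 127 ((517.1131591796875, -102.94766235351562), (43.70853805541992, 12.35348129272461), 72.66400146484375)
frame x [-0.0659168   0.06479333] 0.023851756137962806
```

View pics/top9.png

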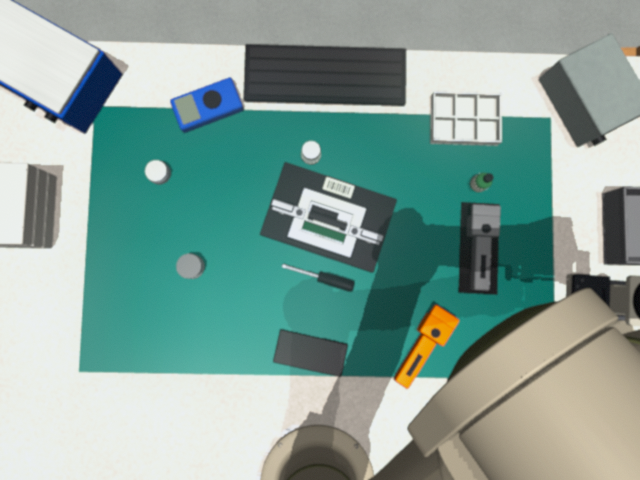

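The frame is seated in the jig at (330,222) with both turnbuttons square across it. The scanner lies along its pad at (483,245), and the bystanders are where they started. I'm handing in.

```bash
python3 -c "
from workcell import robot
print(robot.finish_job())"
```

```text
the job is handed in; nothing more can be done
None
```

The job is handed in at about 33.5 s; the hand-in returned no verdict, but my last measurements put the frame seated in the jig with both turnbuttons square across it, the label aimed at for over a second from about 10.5 cm, and the scanner level on its pad with the bystanders where they started.

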